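# Slide the flat battery pack under the charger's hood until it latches

## Robot

A 7-joint arm with a two-finger parallel gripper is mounted at the origin on the work surface. World frame = base frame: x ahead of the robot, y to its left, z up, the work surface at z = 0. Lengths are in m, angles in rad, forces in N, time in s.
With the tool pointing down it reaches from about 0.4 to 0.85 m from the base axis. Payload 4.5 kg.
Tool frame: the origin (TCP) lies between the finger pads; the fingertips stand r.nose_length ahead of it and the grasp point (between the pads) lies 8 mm behind it (r.nose_length is the distance from the TCP to the fingertips, in m); z points along the fingers, y is the direction in which the jaws open and shut (so a half turn about z gives the same grasp; the last joint's range is limited). The gripper opens to 85 mm and grips with 20 to 120 N. Pads are 22 mm wide; open, the fingers measure 114 mm over their backs; the gripper's body (76 mm by 85 mm) begins 54 mm behind the grasp point. The pads swing forward as they close: fully open they stand 13 mm farther back than shut.
Start: joints at [1.243, 0.689, -0.195, 1.565, 0.157, 0.902, -0.215], TCP at [0.221, -0.585, 0.242] pointing down, gripper open.
Joint ranges: [-3.01, 3.01], [-0.46, 2.08], [-1.47, 1.51], [0.13, 2.56], [-1, 4.14], [0.04, 2.09], [-2.66, 2.66]. Speed limits (rad/s): [2.57, 2.57, 3.14, 3.14, 3.14, 3.14, 3.14].

## Interface

Orientations are given as a unit quaternion [w, x, y, z].
In Python, from plant import r gives the robot as it stands.
- The arm moves only by the tool move_arm, never from a script. Its argument "commands" is a list of rows, each a list of 3 entries, a list of its own where there are three numbers: the closure, from -1 (fully open) to 1 (shut), then the shift along the tool's x, y, z normalised to -1 to 1, where 1 is 0.25 m, then the turn about the tool's z normalised to -1 to 1, where 1 is 180 degrees. A call has 1 to 20 rows; each row is the pose to reach, as a shift and turn from the pose commanded when the call began, along the tool's axes at that moment, turning the shorter way round; what a row does not reach only later rows make up. A row lasts 1/8 s, in which the tool goes at most 62.5 mm and 10.7 degrees, less where a joint would pass 70% of its speed; a pose out of reach is approached as far as the arm can. A call with a number of a shift or a turn outside -1 to 1 is refused whole. A call with a gripper value outside its range is refused whole. The fingers move at their own pace and stop on an object; "grip_force" is the grip in N (left out, the last holds). Time passes only in rows, so rows that repeat a pose let the fingers close. It gives the time, the measured TCP pose, the force and the opening at its end, in the units of the state.
- r.get_state(): the state, without advancing time (a new reading comes with each control period).
- r.snapshot(name): name is "scene" or "top" or "wrist"; returns a dict with "color" (384x512x3 uint8, red, green, blue), "range_z" (384x512 float32, m along the optical axis (not along the pixel's ray), 0 where there is no reading), "K" (3x3 intrinsics, pixels), "pose" (4x4, takes a point from camera to world coordinates); the wrist camera has in their place "tool_from_camera" (4x4, takes a point from camera to tool coordinates, whose origin is the TCP and whose axes are the flange's). Camera axes: x right, y down, z forward; pixel columns grow to the right and rows downward; lengths in m; the calibration is good to about 2 mm. A picture is of the moment at which its call begins: read the wrist's pose just before it.
- r.hand_in(): hands the job in, once; it reports no verdict.
Trained networks look in a picture, given as the dict that the camera call returned (one of the last four; its "shot" number tells which), for a name from the list of things; names that differ only in an ending like _2 or _b are one class to them, and where a whole thing is asked for, a point or a joint stands for the part that bears it (a point fixed in the world has none). Each returns a list of dicts, best first, with "p" (0 to 1); they miss things now and then, are a little off and sometimes report something else, mostly with a low value. They report only what shows in the picture. A call takes as long as a camera call. They do not tell look-alikes from the thing itself.
- r.find_in(picture, name): "location" ([column, row] in pixels, amid what is visible of it).
- r.pinpoint(picture, name): "location" ([column, row] in pixels: a listed point, or the origin of a listed thing).
The state is a dict: "time": time; "joint_positions": joint angles; "joint_velocities": joint speeds; "effort": joint torques, N m; "tool_pos": TCP position; "ee_rot": TCP orientation; "force": force on the tool from outside, world axes, zero at the start; "wrist_torque": the same for the moment, N m; "finger_gap": finger opening in m.
Only numpy, scipy, OpenCV 4.12 (cv2) and the standard library are available. Lean on these libraries where they do the work, as an engineer would, in place of code of your own. Each camera call takes 0.05 s, during which the arm holds its last target. There are 200 camera calls.

## Task

A flat cordless-tool battery pack has been pushed under the low plywood shelf on the left, handle first. Draw it out, put it down and let go of it, then push it by its orange tail, contacts first, under the hood of the empty charger until the yellow-tabbed latch drops behind it and holds it; push firmly but do not ram it. Leave the full pack in the other charger and everything else on the desk where it is.

Things in the scene. Friction and masses are not known exactly. Their poses are not given: they have to be found in the camera images.
- pack: flat battery pack, loose, 0.4 kg: black block 100 long (x), 50 wide, 46 high, brass contacts on its nose (+x end). Origin: centre of the block's underside (nose face x = +50, rear face -50). An orange tail grip sticks out behind to x = -118, 16 wide, 4 to 34 above the underside. Starts flat on the desk, grip inwards under the shelf, about 55 of the nose standing out.
- charger: empty charger, green, fixed. Origin on the desk below the centre of the hood's mouth, +x into the hood. Grey deck 90 wide, 10 high, x = -100 to 156. Before the mouth it is an open apron with two black rails, top 16 above the desk, 56 apart for x = -62 to 0, flaring to 75 apart at x = -100. Hood: x = 0 to 156, 81 wide, top 70 above the desk; channel in it 57 wide, 52 high.
- charger_catch (a point): tip of the hanging latch in the empty charger's channel, at charger x = 26, 48 above the desk. It slopes down inwards: the pack's block lifts it in passing, and it drops behind the block's rear face once that is past it (pack origin about 80 inside the mouth; it then rests at about 77). The tail grip passes below it and stays sticking out of the mouth.
- charger_plate: copper spring plate at the back of the empty charger's channel; origin on the desk below the centre of its face, which is at charger x = 119.5 when unpressed, 46 wide, 12 to 46 above the desk. The nose meets it and can press it up to 16 farther, against up to 11 N; it then presses the pack back against the latch.
- charger_latch (a joint): angle (rad) of the empty charger's latch: 0 hanging down, about 0.2 while the pack's block is beneath it; its yellow tab on the hood's top, just inside the mouth, rises with it
- charger_full: the other charger, same in size and axes, with the full pack latched in it; leave alone
- pack_full: the full pack in the other charger, same shape and axes as the flat pack; leave alone
- shelf: low plywood shelf, fixed: origin on the desk under the centre of its open mouth, +x pointing in; 160 deep, 200 wide, ceiling 56 and top 64 above the desk, side walls 12 thick, closed at the back
- tape: yellow roll of tape lying on top of the shelf, 90 across, 24 high; origin centre of its underside; leave alone
- mug: white mug, 76 across, 90 high; origin centre of its underside; leave alone
- spray: pale spray can, 56 across, 170 high, standing; origin centre of its underside; leave alone
- jar: jar, 70 across, 85 high; origin centre of its underside; leave alone
- wrench: wrench lying flat along its x, 160 long; leave alone
- driver: screwdriver lying flat along its x, 190 long; leave alone
Mind the look-alikes: they are no part of the job. What is shaped like the pack but pink or red is not meant.

How it is judged:
On the way:
1. the flat pack is out from under the shelf and lies put down, upright and let go (horizontal distance between pack and shelf above 0.12 m and contact force between the fingers and pack below 0.1 N and linear speed of pack below 0.02 m/s and angle between pack's own z axis and vertical below 0.15 rad and height (world z) of pack below 0.03 m), for 0.2 s.
At the end, for the whole second after the job is handed in: The flat pack lies at rest in the empty charger, nose in and right way up: its origin 71 to 88 mm inside the mouth, within 6 mm of the channel's centre line, turned less than 0.1 rad, tilted less than 0.08 rad, with the latch fully down behind it (below 0.06 rad) (x of pack in the frame of charger between 0.071 and 0.088 m and y of pack in the frame of charger between -0.006 and 0.006 m and angle between the x axis of pack and the x axis of charger, either way round below 0.1 rad and angle between pack's own z axis and vertical below 0.08 rad and value of joint charger_latch below 0.06 rad and linear speed of pack below 0.01 m/s); the robot touches nothing.
It fails at once if the flat pack rammed against the spring plate at the back (over 50 N) (contact force between pack and charger_plate above 50 N).
It fails at once if the full pack in the other charger disturbed (moved over 10 mm) (distance of pack_full from where it was at the start of the episode above 0.01 m).
It fails at once if the tape, mug, spray can, jar, wrench or screwdriver disturbed (moved over 25 mm) (distance of any of tape, mug, spray, jar, wrench, driver from where it was at the start of the episode above 0.025 m).
It also fails if it takes over 61 s, if anything falls off the work surface, if the arm or the gripper's body presses on something with over 40 N, if the wrist force passes 120 N, or if a joint passes its speed limit or range.

## Working session

There is one attempt and no reset: what is moved stays moved. The work goes in short steps, Python scripts to look and compute and a tool call to move; the robot and the scene stay as the last step left them, time stands still between calls to the robot, and variables do not carry over. Pictures are saved under pics/ and viewed, about 8 in all and at most 12, crops included, and the job is handed in when it is done.

Besides the shell and the picture viewer there is one more tool, called after "Request:" as name(argument=value, ...), one argument or row to a line, values as JSON. move_arm: Moves the arm, as the interface text tells. Its arguments: {"type":"object","properties":{"commands":{"type":"array"},"grip_force":{"type":"number"}},"required":["commands"]}

```bash
mkdir -p pics; ls
cat > h.py <<'E'
import numpy as np, cv2
from plant import r
from scipy.spatial.transform import Rotation as R
def rot(q): return R.from_quat([q[1],q[2],q[3],q[0]]).as_matrix()
def cam(s,st=None):
    if 'pose' in s: return s['pose']
    T=np.eye(4);T[:3,:3]=rot(st['ee_rot']);T[:3,3]=st['tool_pos'];return T@s['tool_from_camera']
def cloud(s,st=None):
    z=s['range_z'];v,u=np.indices(z.shape);K=s['K']
    p=np.stack([(u-K[0,2])/K[0,0]*z,(v-K[1,2])/K[1,1]*z,z],-1)
    T=cam(s,st);w=p@T[:3,:3].T+T[:3,3];w[z==0]=np.nan;return w
def ray(s,uv,h,st=None):
    K=s['K'];T=cam(s,st);d=T[:3,:3]@np.array([(uv[0]-K[0,2])/K[0,0],(uv[1]-K[1,2])/K[1,1],1]);o=T[:3,3]
    return o+d*(h-o[2])/d[2]
def save(s,n): cv2.imwrite('pics/'+n,cv2.cvtColor(s['color'],cv2.COLOR_RGB2BGR))
E
python3 - <<'E'
from h import *
st=r.get_state();print({k:np.round(v,3) for k,v in st.items()},r.nose_length)
for n in('top','scene'):
    s=r.snapshot(n);save(s,n+'0.png');W=cloud(s)
    for t in('pack','charger','charger_catch','charger_full','shelf','tape','mug','spray','jar','wrench','driver'):
        for d in r.pinpoint(s,t)[:3]:
            print(n,t,np.round(d['location']),round(d['p'],2),np.round(ray(s,d['location'],0.048 if t=='charger_catch' else 0.064 if t=='tape' else 0),3))
E
```

```text
pics
{'time': np.float64(0.0), 'joint_positions': array([ 1.243,  0.69 , -0.195,  1.566,  0.157,  0.902, -0.215]), 'joint_velocities': array([ 0.001,  0.001,  0.001,  0.002,  0.001, -0.   , -0.001]), 'effort': array([-1.0000e-03, -5.3961e+01, -1.2660e+00, -1.5854e+01,  9.0000e-03,
        9.0000e-03, -0.0000e+00]), 'tool_pos': array([ 0.221, -0.584,  0.241]), 'ee_rot': array([-0.001,  0.984,  0.18 , -0.   ]), 'force': array([-0.88 ,  0.227, -0.303]), 'wrist_torque': array([ 0.008,  0.021, -0.003]), 'finger_gap': np.float64(0.085)} 0.011
top pack [275. 261.] 0.66 [ 0.359 -0.109  0.   ]
top pack [182. 265.] 0.6 [0.346 0.202 0.   ]
top pack [141. 200.] 0.57 [0.565 0.352 0.   ]
top charger [256. 183.] 0.92 [ 0.628 -0.044  0.   ]
top charger_catch [257. 176.] 0.95 [ 0.64  -0.048  0.048]
top charger_full [336. 189.] 0.86 [ 0.609 -0.319  0.   ]
top shelf [141. 202.] 0.83 [0.557 0.352 0.   ]
top tape [109. 188.] 0.8 [0.596 0.447 0.064]
top mug [184. 153.] 0.76 [0.734 0.209 0.   ]
top spray [224. 139.] 0.58 [0.784 0.071 0.   ]
top jar [386. 183.] 0.62 [ 0.629 -0.49   0.   ]
top wrench [377. 2
[... 219 characters left out ...]
.098  0.   ]
scene pack [358. 183.] 0.67 [0.354 0.199 0.   ]
scene charger [264. 212.] 0.56 [ 0.616 -0.048  0.   ]
scene charger_catch [260. 211.] 0.66 [ 0.643 -0.052  0.048]
scene charger_catch [262. 213.] 0.4 [ 0.645 -0.041  0.048]
scene charger_full [195. 182.] 0.55 [ 0.624 -0.321  0.   ]
scene charger_full [142. 133.] 0.52 [ 0.531 -0.629  0.   ]
scene shelf [382. 249.] 0.73 [0.557 0.352 0.   ]
scene tape [418. 262.] 0.73 [0.58  0.452 0.064]
scene mug [320. 276.] 0.58 [0.734 0.207 0.   ]
scene spray [274. 276.] 0.62 [0.801 0.081 0.   ]
scene jar [156. 164.] 0.86 [ 0.625 -0.491  0.   ]
scene wrench [191. 135.] 0.73 [ 0.446 -0.455  0.   ]
scene driver [145. 132.] 0.51 [ 0.518 -0.624  0.   ]
```

Run:
```python
import cv2
a=cv2.imread('pics/top0.png')[110:310,60:460]
cv2.imwrite('pics/t0b.png',cv2.resize(a,None,fx=2,fy=2,interpolation=cv2.INTER_CUBIC))
```

```text
(no output)
```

View pics/t0b.png

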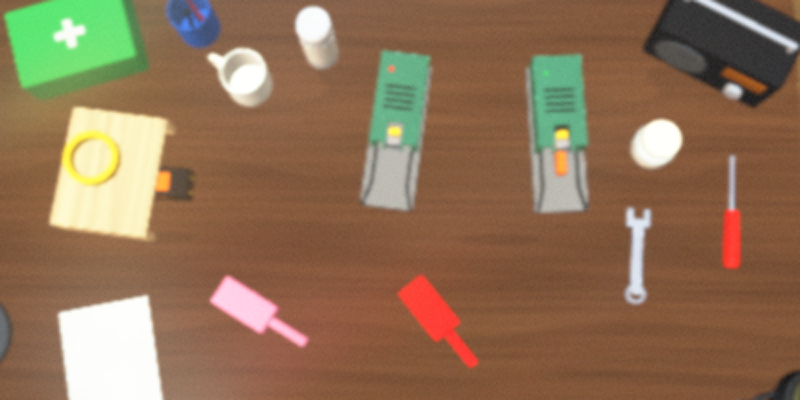

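View pics/scene0.png

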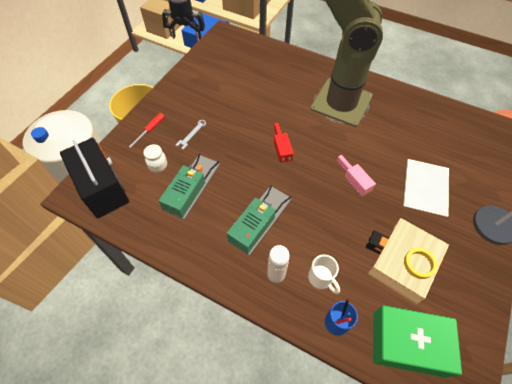

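The top view shows the real pack (black, nose at crop 190,183) sticking out of the shelf towards −y. The empty charger is the left of the two green ones, with its mouth at crop 395,145. The pink and red packs are look-alikes. Next I measure with depth.

Run:
```python
from h import *
st=r.get_state();M=rot(st['ee_rot']);print('tool x,y axes',M[:,0].round(3),M[:,1].round(3))
s=r.snapshot('top');W=cloud(s)
def rect(name,x0,x1,y0,y1,z0,z1):
    m=(W[...,0]>x0)&(W[...,0]<x1)&(W[...,1]>y0)&(W[...,1]<y1)&(W[...,2]>z0)&(W[...,2]<z1)
    p=W[m];q=cv2.minAreaRect((p[:,:2]*1000).astype(np.float32));
    print(name,m.sum(),'z',np.median(p[:,2]).round(4));print(cv2.boxPoints(q).round(0).tolist())
rect('pack',.5,.6,.22,.31,.036,.054)
rect('shelf',.4,.75,.28,.6,.056,.072)
rect('tape',.4,.75,.28,.6,.078,.1)
rect('hood',.6,.85,-.12,.03,.062,.08)
rect('full hood',.55,.85,-.4,-.22,.062,.08)
rect('deck',.48,.62,-.12,.05,.006,.02)
# brass/orange etc
c=W[250:280:10,260:290:10]
```

```text
tool x,y axes [0.935 0.354 0.   ] [ 0.354 -0.935  0.   ]
pack 61 z 0.0444
[[530.0, 296.0], [579.0, 296.0], [579.0, 310.0], [530.0, 310.0]]
shelf 2518 z 0.0639
[[429.0, 508.0], [477.0, 295.0], [767.0, 360.0], [718.0, 574.0]]
tape 658 z 0.0879
[[533.0, 564.0], [550.0, 400.0], [765.0, 422.0], [749.0, 585.0]]
hood 1045 z 0.0697
[[604.0, -85.0], [770.0, -106.0], [780.0, -26.0], [614.0, -5.0]]
full hood 1068 z 0.0695
[[603.0, -287.0], [607.0, -368.0], [774.0, -361.0], [770.0, -279.0]]
deck 694 z 0.0104
[[480.0, -118.0], [618.0, -120.0], [621.0, 49.0], [482.0, 51.0]]
```

Request:
move_arm(
  commands=[
    [-1,[0.79,-0.89,0],0],
    [-1,[0.79,-0.89,0],0],
    [-1,[0.79,-0.89,0],0],
    [-1,[0.79,-0.89,0],0],
    [-1,[0.79,-0.89,0],0],
    [-1,[0.79,-0.89,0],0],
  ],
)

```text
time: 2.0
tool_pos: [0.329, -0.3029, 0.2427]
ee_rot: [-0.001, 0.983, 0.184, 0.001]
force: [0.1, -1.0, -0.7]
finger_gap: 0.0855
```

Request:
move_arm(
  commands=[
    [-1,[0.79,-0.89,0],0],
    [-1,[0.79,-0.89,0],0],
    [-1,[0.79,-0.89,0],0],
    [-1,[0.79,-0.89,0],0],
    [-1,[0.79,-0.89,0],0],
    [-1,[0.79,-0.89,0],0],
  ],
)

```text
time: 2.75
tool_pos: [0.4355, -0.0253, 0.2425]
ee_rot: [-0.0, 0.983, 0.183, 0.002]
force: [-0.2, -0.1, -0.3]
finger_gap: 0.0856
```

Request:
move_arm(
  commands=[
    [-1,[0.79,-0.89,0],-0.38],
    [-1,[0.79,-0.89,0],-0.38],
    [-1,[0.79,-0.89,0],-0.38],
    [-1,[0.79,-0.89,0],-0.38],
    [-1,[0.79,-0.89,0],-0.38],
    [-1,[0.79,-0.89,0],-0.38],
    [-1,[0.79,-0.89,0],-0.38],
    [-1,[0.79,-0.89,0],-0.38],
    [-1,[0.79,-0.89,0],-0.38],
    [-1,[0.79,-0.89,0],-0.38],
  ],
)

```text
time: 4.0
tool_pos: [0.5393, 0.2488, 0.2423]
ee_rot: [0.0, 0.713, 0.701, -0.0]
force: [-0.3, 0.4, 1.0]
finger_gap: 0.0852
```

```bash
cat >> h.py <<'E'
def mv(x,y,z,yang=None):
    "shift/turn numbers to bring TCP to xyz with tool y at world angle yang (deg)"
    st=r.get_state();M=rot(st['ee_rot']);d=M.T@(np.array([x,y,z])-st['tool_pos'])/.25
    a=np.degrees(np.arctan2(M[1,1],M[0,1]));t=0 if yang is None else -((yang-a+180)%360-180)/180
    print('mv',d.round(3),'turn',round(t,4),'yang',a.round(2),'pos',st['tool_pos'].round(4),'F',st['force'].round(1),'gap',st['finger_gap'].round(4),'t',st['time'].round(2))
E
python3 - <<'E'
from h import *
mv(.54,.25,.24)
st=r.get_state();print(st['joint_positions'].round(2))
s=r.snapshot('wrist');print(s['tool_from_camera'].round(3));save(s,'w1.png')
W=cloud(s,st)
for t in('pack','shelf'):
    for d in r.pinpoint(s,t)[:2]: print(t,d['p'],np.round(d['location']),ray(s,d['location'],0,st).round(3))
m=(W[...,2]>.038)&(W[...,2]<.052);p=W[m]
print(m.sum());q=cv2.minAreaRect((p[:,:2]*1000).astype(np.float32));print(cv2.boxPoints(q).round(1).tolist(),np.median(p[:,2]))
E
```

```text
Traceback (most recent call last):
  File "h.py", line 20, in mv
    print('mv',d.round(3),'turn',round(t,4),'yang',a.round(2),'pos',st['tool_pos'].round(4),'F',st['force'].round(1),'gap',st['finger_gap'].round(4),'t',st['time'].round(2))
                                                                                                                           ^^^^^^^^^^^^^^^^^^^^^^
AttributeError: 'float' object has no attribute 'round'
```

```bash
sed -i "s/st\['finger_gap'\].round(4),'t',st\['time'\].round(2)/round(float(st['finger_gap']),4),'t',round(float(st['time']),2)/;s/d.round(3),'turn'/d.round(4),'turn'/" h.py
python3 - <<'E'
from h import *
mv(.54,.25,.24)
st=r.get_state();print(np.round(st['joint_positions'],2))
s=r.snapshot('wrist');print(s['tool_from_camera'].round(3));save(s,'w1.png')
W=cloud(s,st)
for t in('pack','shelf'):
    for d in r.pinpoint(s,t)[:2]: print(t,d['p'],np.round(d['location']),ray(s,d['location'],0,st).round(3))
m=(W[...,2]>.038)&(W[...,2]<.052);p=W[m]
print(m.sum());q=cv2.minAreaRect((p[:,:2]*1000).astype(np.float32));print(cv2.boxPoints(q).round(1).tolist(),np.median(p[:,2]))
E
```

```text
mv [0.0047 0.0025 0.0093] turn 0 yang -0.95 pos [0.5393 0.2488 0.2423] F [-0.3  0.4  1. ] gap 0.0852 t 4.0
[-0.25  0.67 -0.45  1.65  0.36  0.9  -0.86]
[[-0.    -0.962 -0.271  0.069]
 [ 1.     0.    -0.     0.   ]
 [ 0.    -0.271  0.962 -0.132]
 [ 0.     0.     0.     1.   ]]
pack 0.85 [265.  58.] [0.556 0.349 0.   ]
pack 0.74 [ 93. 200.] [0.355 0.196 0.   ]
shelf 0.69 [265.  59.] [0.556 0.348 0.   ]
9528
[[304.6000061035156, 159.1999969482422], [777.5999755859375, -31.600000381469727], [921.5999755859375, 325.1000061035156], [448.6000061035156, 516.0]] 0.04604647461016331
```

View pics/w1.png

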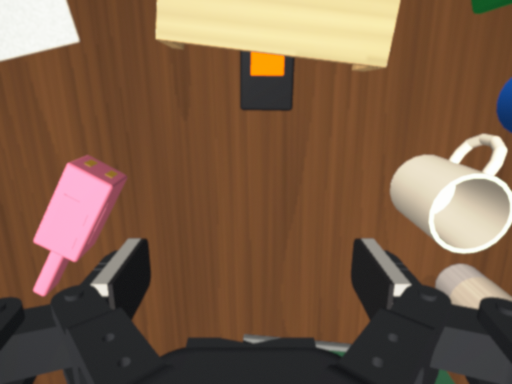

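The wrist view shows the pack at (267,80) with its nose edge at row 109, next to the shelf mouth at row 50–65. I'll restrict the measurement to that patch.

Run:
```python
from h import *
st=r.get_state();s=r.snapshot('wrist');W=cloud(s,st)
m=(W[...,2]>.041)&(W[...,2]<.051);m[:,:220]=0;m[:,310:]=0;m[140:]=0
p=W[m];print(m.sum(),np.median(p[:,2]));q=cv2.minAreaRect((p[:,:2]*1000).astype(np.float32));print(cv2.boxPoints(q).round(1).tolist())
# side edges
rows=[(np.nonzero(m[i])[0].min(),np.nonzero(m[i])[0].max()) for i in range(56,108,4)]
L=np.array([W[i,a][:2] for i,(a,b) in zip(range(56,108,4),rows)]);Rr=np.array([W[i,b][:2] for i,(a,b) in zip(range(56,108,4),rows)])
for e in(L,Rr): k=np.polyfit(e[:,1],e[:,0],1);print('edge dx/dy',k.round(4),e[0].round(4),e[-1].round(4))
n=m[:,250:285];print('nose y',[W[np.nonzero(m[:,c])[0].max(),c][:2].round(4).tolist() for c in range(248,290,8)])
t=(W[...,2]>.058)&(W[...,2]<.07);t[90:]=0;t[:,:150]=0;t[:,400:]=0
print('shelf edge',[W[np.nonzero(t[:,c])[0].max(),c].round(4).tolist() for c in range(190,371,45)])
```

```text
2990 0.046000898834576476
[[529.9000244140625, 299.20001220703125], [579.7000122070312, 297.0], [581.9000244140625, 349.6000061035156], [532.0999755859375, 351.70001220703125]]
edge dx/dy [0.0228 0.5241] [0.532  0.3474] [0.5311 0.3047]
edge dx/dy [-0.0567  0.5977] [0.5712 0.3466] [0.5793 0.304 ]
nose y [[0.5376, 0.299], [0.5452, 0.2988], [0.5528, 0.2988], [0.5604, 0.2987], [0.5681, 0.2985], [0.5755, 0.2985]]
shelf edge [[0.4891, 0.3569, 0.0626], [0.5274, 0.3515, 0.0623], [0.5663, 0.3463, 0.0602], [0.6059, 0.3408, 0.059], [0.6442, 0.3358, 0.0637]]
```

Request:
move_arm(
  commands=[
    [-1,[0.27,0.058,0.2],0],
    [-1,[0.27,0.058,0.4],0],
    [-1,[0.27,0.058,0.55],0],
    [-1,[0.27,0.058,0.7],0],
    [-1,[0.27,0.058,0.8],0],
    [-1,[0.27,0.058,0.87],0],
    [-1,[0.27,0.058,0.87],0],
    [-1,[0.27,0.058,0.87],0],
    [0.3,[0.27,0.058,0.87],0],
    [1,[0.27,0.058,0.87],0],
    [1,[0.27,0.058,0.87],0],
    [1,[0.27,0.058,0.87],0],
    [1,[0.27,0.058,0.87],0],
    [1,[0.27,0.058,0.87],0],
  ],
  grip_force=40,
)

```text
time: 5.95
tool_pos: [0.5553, 0.317, 0.0258]
ee_rot: [0.0, 0.713, 0.702, 0.001]
force: [-0.3, -0.6, 6.9]
finger_gap: 0.0492
```

```bash
python3 -c "
from h import *
mv(.55,.17,.027,-1)"
```

```text
mv [-0.5881 -0.0122 -0.0052] turn 0.0006 yang -0.89 pos [0.5553 0.317  0.0258] F [-0.3 -0.6  6.9] gap 0.0492 t 5.95
```

Request:
move_arm(
  commands=[
    [1,[-0.08,0,-0.006],0],
    [1,[-0.2,0,-0.008],0],
    [1,[-0.34,0,-0.008],0],
    [1,[-0.48,0,-0.008],0],
    [1,[-0.6,0,-0.008],0],
    [1,[-0.66,0,-0.02],0],
    [1,[-0.66,0,-0.12],0],
    [1,[-0.66,0,-0.3],0],
    [1,[-0.66,0,-0.3],0],
  ],
)

```text
time: 7.08
tool_pos: [0.554, 0.1528, 0.1026]
ee_rot: [0.001, 0.712, 0.702, 0.003]
force: [0.2, 0.0, -4.8]
finger_gap: 0.0494
```

Run:
```python
from h import *
mv(.5,.05,.1,83)
s=r.snapshot('scene')
a=s['color'][110:310,200:460];cv2.imwrite('pics/s2.png',cv2.cvtColor(cv2.resize(a,None,fx=2.5,fy=2.5),cv2.COLOR_RGB2BGR))
# charger geometry from the top
s=r.snapshot('top')
W=cloud(s);c=s['color'].astype(int)
m=(W[...,2]>.064)&(W[...,2]<.075)&(abs(W[...,0]-.69)<.11)&(abs(W[...,1]+.05)<.07)
P=W[m][:,:2]
# centreline fit by slices
xs=np.arange(.625,.765,.01);cl=[]
for x in xs:
    q=P[abs(P[:,0]-x)<.005];cl.append((q[:,1].min()+q[:,1].max())/2)
k=np.polyfit(xs,cl,1);print('axis deg',np.degrees(np.arctan(k[0])),'y at .614',np.polyval(k,.614))
print('extent along axis',(P@np.array([np.cos(np.arctan(k[0])),np.sin(np.arctan(k[0]))])).min(),(P@np.array([np.cos(np.arctan(k[0])),np.sin(np.arctan(k[0]))])).max())
```

```text
mv [-0.4146 -0.2099  0.008 ] turn -0.4659 yang -0.87 pos [0.554  0.1528 0.1026] F [ 0.2  0.  -4.8] gap 0.0494 t 7.08
axis deg -6.963529995302992 y at .614 -0.0460540033918631
extent along axis 0.6102279666855793 0.7779646652007888
```

View pics/s2.png

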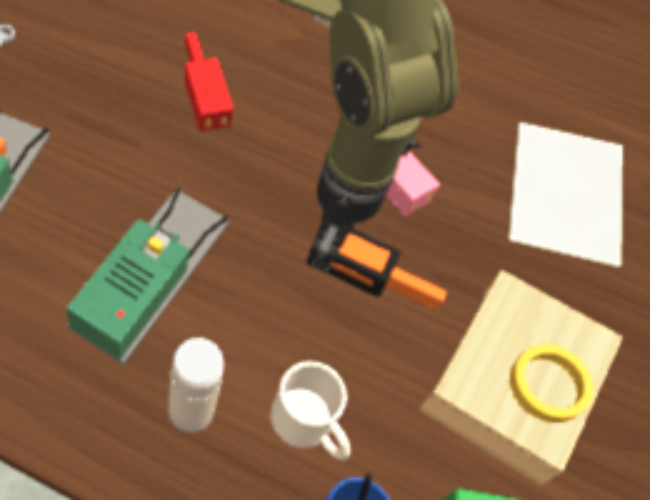

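Request:
move_arm(
  commands=[
    [1,[-0.1,0.02,-0.07],-0.06],
    [1,[-0.2,0.04,-0.07],-0.12],
    [1,[-0.3,0.06,-0.07],-0.18],
    [1,[-0.4,0.08,-0.07],-0.24],
    [1,[-0.5,0.1,-0.07],-0.3],
    [1,[-0.6,0.12,-0.07],-0.36],
    [1,[-0.7,0.123,-0.07],-0.42],
    [1,[-0.777,0.123,-0.07],-0.467],
    [1,[-0.777,0.123,-0.07],-0.467],
    [1,[-0.777,0.123,-0.07],-0.467],
  ],
)

```text
time: 8.43
tool_pos: [0.5794, -0.0415, 0.1165]
ee_rot: [-0.001, 0.06, 0.998, 0.001]
force: [0.9, 0.8, -4.3]
finger_gap: 0.0493
```

Run:
```python
from h import *
mv(.5817,-.0419,.05,83)
st=r.get_state()
s=r.snapshot('top');W=cloud(s)
cv2.imwrite('pics/t3.png',cv2.cvtColor(cv2.resize(s['color'][150:250,210:310],None,fx=5,fy=5,interpolation=cv2.INTER_CUBIC),cv2.COLOR_RGB2BGR))
w=r.snapshot('wrist');save(w,'w3.png')
V=cloud(w,st);c=w['color'].astype(int)
o=(c[...,0]>180)&(c[...,2]<80)&(c[...,1]>60)&(c[...,1]<190)
print(o.sum());p=V[o];q=cv2.minAreaRect((p[:,:2]*1000).astype(np.float32));print(cv2.boxPoints(q).round(1).tolist(),np.nanmedian(p[:,2]))
```

```text
mv [-0.0095 -0.0008  0.266 ] turn 0.0007 yang 83.13 pos [ 0.5794 -0.0415  0.1165] F [ 0.9  0.8 -4.3] gap 0.0493 t 8.43
1993
[[454.0, -38.400001525878906], [565.0, -56.29999923706055], [569.9000244140625, -26.0], [458.79998779296875, -8.100000381469727]] 0.13622421568076837
```

View pics/w3.png

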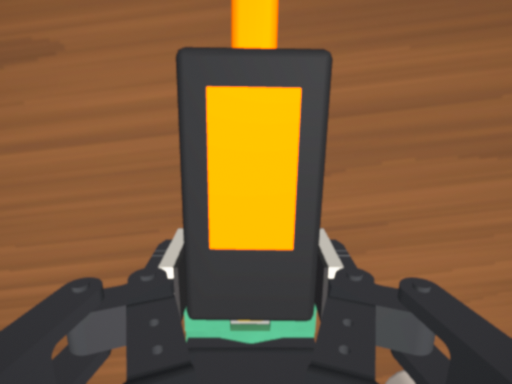

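View pics/t3.png

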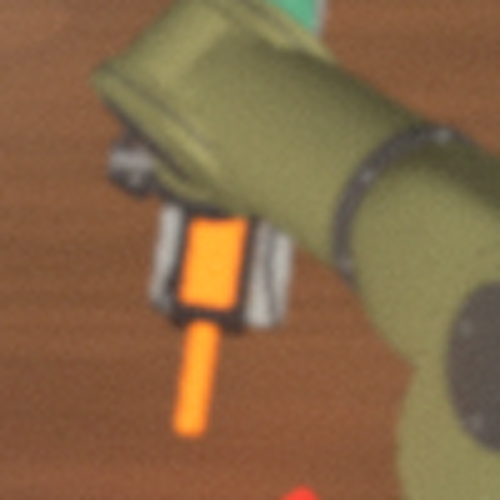

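Run:
```python
from h import *
st=r.get_state();w=r.snapshot('wrist');V=cloud(w,st);a=np.radians(-6.96);u=np.array([np.cos(a),np.sin(a)]);n=np.array([-u[1],u[0]]);O=np.array([.615,-.046])
def cf(p): d=p[...,:2]-O;return np.stack([d@u,d@n,p[...,2]],-1)*1000
C=cf(V)
m=(V[...,2]>.125)&(V[...,2]<.145);
for i in(60,150,240,300):
    j=np.nonzero(m[i,150:360])[0]+150;print('pack row',i,C[i,j.min()].round(1),C[i,j.max()].round(1))
j=np.nonzero(m[:,250])[0];print('rear/nose',C[j.min(),250].round(1),C[j.max(),250].round(1))
for i in(316,325,333):
    print(i,[ (k,w['color'][i,k].tolist(),C[i,k].round(0).tolist()) for k in(190,225,232,240,250,260,268,276,310)])
s=r.snapshot('top');W=cloud(s);D=cf(W);c=s['color'].astype(int)
# grey deck visible: extents per slice
m=(D[...,2]>5)&(D[...,2]<20)&(abs(D[...,1])<55)&(D[...,0]<-55)&(D[...,0]>-110)&((c.max(-1)-c.min(-1))<25)
for x in range(-98,-66,6):
    q=D[m&(abs(D[...,0]-x)<3)];print('deck',x,len(q),q[:,1].min().round(1),q[:,1].max().round(1))
```

```text
pack row 60 [-113.   -23.3  134.7] [-113.3   26.5  133.5]
pack row 150 [-84.3 -23.5 135. ] [-84.4  25.7 134.9]
pack row 240 [-46.6 -30.5 125.7] [-47.1  31.5 126.2]
pack row 300 [-31.9 -24.1 144. ] [-32.1  25.3 144. ]
rear/nose [-1.319e+02  1.000e-01  1.252e+02] [-17.8   0.5 136.3]
316 [(190, [48, 55, 53], [-20.0, -23.0, 137.0]), (225, [54, 54, 56], [-21.0, -9.0, 138.0]), (232, [54, 54, 55], [-21.0, -6.0, 138.0]), (240, [55, 54, 55], [-21.0, -3.0, 138.0]), (250, [55, 55, 56], [-20.0, 0.0, 137.0]), (260, [55, 55, 56], [-20.0, 4.0, 137.0]), (268, [56, 55, 57], [-21.0, 7.0, 138.0]), (276, [55, 55, 57], [-20.0, 10.0, 137.0]), (310, [52, 57, 56], [-20.0, 24.0, 137.0])]
325 [(190, [93, 198, 150], [37.0, -37.0, 70.0]), (225, [93, 196, 149], [37.0, -15.0, 70.0]), (232, [73, 130, 92], [40.0, -11.0, 66.0]), (240, [74, 131, 93], [41.0, -6.0, 65.0]), (250, [74, 132, 94], [41.0, 1.0, 64.0]), (260, [77, 134, 96], [41.0, 7.0, 65.0]), (268, [76, 135, 97], [40.0, 12.0, 66.0]), (276, [94, 198, 150], [37.0, 17.0, 70.0]), (310, [93, 196, 149], [37.0, 38.0, 70.0])]
333 [(190, [90, 190, 144], [43.0, -37.0, 70.0]), (225, [93, 196, 149], [43.0, -15.0, 70.0]), (232, [92, 196, 148], [43.0, -11.0, 69.0]), (240, [93, 197, 148], [42.0, -6.0, 70.0]), (250, [94, 199, 151], [43.0, 1.0, 69.0]), (260, [95, 201, 152], [42.0, 7.0, 71.0]), (268, [94, 200, 152], [43.0, 12.0, 70.0]), (276, [95, 201, 153], [43.0, 17.0, 70.0]), (310, [96, 201, 153], [42.0, 38.0, 70.0])]Traceback (most recent call last):
  File "<stdin>", line 15, in <module>
    return umr_minimum(a, axis, None, out, keepdims, initial, where)
ValueError: zero-size array to reduction operation minimum which has no identity
```

Pack and charger centre lines agree to within about 1 mm (pack +0.9, slot +1.0), so I'm lowering it onto the apron.

Request:
move_arm(
  commands=[
    [1,[0,0,0.12],0],
    [1,[0,0,0.22],0],
    [1,[0,0,0.28],0],
    [1,[0,0,0.3],0],
    [1,[0,0,0.31],0],
    [1,[0,0,0.316],0],
    [1,[0,0,0.316],0],
    [1,[0,0,0.316],0],
  ],
)

```text
time: 9.62
tool_pos: [0.5802, -0.043, 0.0387]
ee_rot: [0.0, 0.059, 0.998, -0.0]
force: [0.1, 0.4, -4.1]
finger_gap: 0.0492
```

```bash
python3 -c "
from h import *
mv(.55,.17,.037,83)"
```

```text
mv [0.2209 0.8315 0.0066] turn 0.001 yang 83.19 pos [ 0.5802 -0.043   0.0387] F [ 0.1  0.4 -4.1] gap 0.0492 t 9.62
```

Request:
move_arm(
  commands=[
    [1,[0,0,0.004],0],
    [1,[0,0,0.008],0],
    [1,[0,0,0.008],0],
    [0.2,[0,0,0.008],0],
    [-1,[0,0,0.008],0],
    [-1,[0,0,0.008],0],
    [-1,[0,0,0.008],0],
    [-1,[0,0,0.008],0],
    [-1,[0,0,-0.1],0],
    [-1,[0,0,-0.3],0],
    [-1,[0.2,0,-0.4],0],
    [-1,[0.4,0,-0.4],0],
    [-1,[0.4,0,-0.4],0],
    [-1,[0.4,0,-0.4],0],
  ],
)

```text
time: 11.38
tool_pos: [0.4816, -0.0311, 0.1386]
ee_rot: [0.001, 0.06, 0.998, -0.0]
force: [0.2, -0.8, -0.4]
finger_gap: 0.0855
```

Run:
```python
from h import *
mv(.42,-.02,.05,83)
st=r.get_state();w=r.snapshot('wrist');V=cloud(w,st);save(w,'w4.png');a=np.radians(-6.96);u=np.array([np.cos(a),np.sin(a)]);n=np.array([-u[1],u[0]]);O=np.array([.615,-.046])
d=V[...,:2]-O;C=np.stack([d@u,d@n,V[...,2]],-1)*1000
c=w['color'].astype(int)
m=(C[...,2]>50)&(C[...,2]<62)&(abs(C[...,1])<40)&(C[...,0]<-5);p=C[m];print(m.sum(),np.median(p[:,2]));print(cv2.boxPoints(cv2.minAreaRect(p[:,:2].astype(np.float32))).round(1).tolist())
m=(C[...,2]>35)&(C[...,2]<49)&(abs(C[...,1])<20)&(C[...,0]<-110)
p=C[m];print('tail',m.sum(),np.median(p[:,2]),p.min(0),p.max(0))
```

```text
mv [0.2503 0.015  0.3539] turn 0.001 yang 83.18 pos [ 0.4816 -0.0311  0.1386] F [ 0.2 -0.8 -0.4] gap 0.0855 t 11.38
8332 56.08834253642621
[[-117.30000305175781, -25.399999618530273], [-18.0, -26.5], [-17.5, 23.600000381469727], [-116.69999694824219, 24.799999237060547]]
tail 2515 43.83116246097962 [-184.47162746  -19.96927895   35.18083399] [-115.54143604   19.99464649   48.96413249]
```

View pics/w4.png

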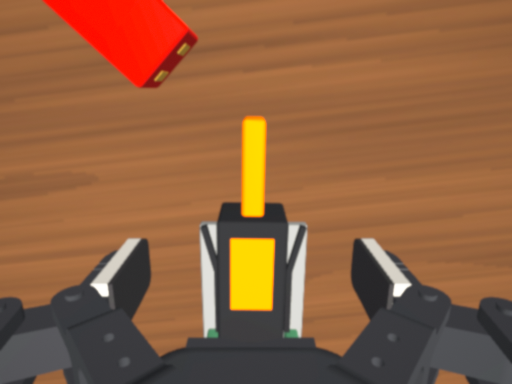

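The picture shows the pack lying level between the rails (tail end at 255,118), origin about −67, released. I'll close the fingers and go down behind the tail.

Request:
move_arm(
  commands=[
    [1,[0.15,0.003,0],0],
    [1,[0.275,0.003,0],0],
    [1,[0.275,0.003,0],0],
    [1,[0.275,0.003,0],0],
    [1,[0.275,0.003,0],0],
    [1,[0.275,0.003,0.15],0],
    [1,[0.275,0.003,0.28],0],
    [1,[0.275,0.003,0.38],0],
    [1,[0.275,0.003,0.435],0],
    [1,[0.275,0.003,0.435],0],
    [1,[0.275,0.003,0.435],0],
  ],
)

```text
time: 12.8
tool_pos: [0.4131, -0.0221, 0.0298]
ee_rot: [0.0, 0.06, 0.998, 0.0]
force: [0.5, -0.2, 0.0]
finger_gap: -0.0003
```

```bash
cat >> h.py <<'E'
def ch():
    st=r.get_state();a=np.radians(-6.96);u=np.array([np.cos(a),np.sin(a)]);n=np.array([-u[1],u[0]]);O=np.array([.615,-.046])
    print('tcp in charger',((st['tool_pos'][:2]-O)@u*1000).round(1),((st['tool_pos'][:2]-O)@n*1000).round(1))
    w=r.snapshot('wrist');V=cloud(w,st);d=V[...,:2]-O;C=np.stack([d@u,d@n,V[...,2]],-1)*1000
    return w,C
E
python3 - <<'E'
from h import *
mv(.5655,-.0391,.03,83.04)
w,C=ch()
E
```

```text
mv [-6.133e-01  5.000e-03 -3.000e-04] turn 0.0007 yang 83.16 pos [ 0.4131 -0.0221  0.0298] F [ 0.5 -0.2  0. ] gap -0.0003 t 12.8
tcp in charger -203.3 -0.7
```

Request:
move_arm(
  commands=[
    [1,[-0.03,0,0],0],
    [1,[-0.06,0,0],0],
    [1,[-0.09,0,0],0],
    [1,[-0.12,0,0],0],
    [1,[-0.15,0,0],0],
    [1,[-0.18,0.001,0],0],
    [1,[-0.2,0.001,0],0],
    [1,[-0.2,0.001,0],0],
  ],
)

```text
time: 13.85
tool_pos: [0.4584, -0.0279, 0.0302]
ee_rot: [-0.003, 0.059, 0.998, -0.0]
force: [-7.8, 1.3, 5.8]
finger_gap: 0.0002
```

Run:
```python
from h import *
mv(.5655,-.0391,.03,83.04)
w,C=ch();save(w,'w5.png')
s=r.snapshot('top');W=cloud(s);O=np.array([.615,-.046]);a=np.radians(-6.96);u=np.array([np.cos(a),np.sin(a)])
cv2.imwrite('pics/t5.png',cv2.cvtColor(cv2.resize(s['color'][150:250,210:310],None,fx=5,fy=5,interpolation=cv2.INTER_CUBIC),cv2.COLOR_RGB2BGR))
s=r.snapshot('scene')
b=s['color'][140:270,210:340];cv2.imwrite('pics/s5.png',cv2.cvtColor(cv2.resize(b,None,fx=4,fy=4,interpolation=cv2.INTER_CUBIC),cv2.COLOR_RGB2BGR))
A=np.hstack([cv2.resize(cv2.imread('pics/w5.png'),(500,375)),cv2.resize(cv2.imread('pics/s5.png'),(300,300))] if 0 else [cv2.resize(cv2.imread('pics/t5.png'),(400,400)),cv2.resize(cv2.imread('pics/s5.png'),(400,400))]);cv2.imwrite('pics/m5.png',A)
```

```text
mv [-0.4307  0.0061 -0.0012] turn 0.001 yang 83.22 pos [ 0.4584 -0.0279  0.0302] F [-7.8  1.3  5.8] gap 0.0002 t 13.85
tcp in charger -157.6 -1.0
```

View pics/m5.png

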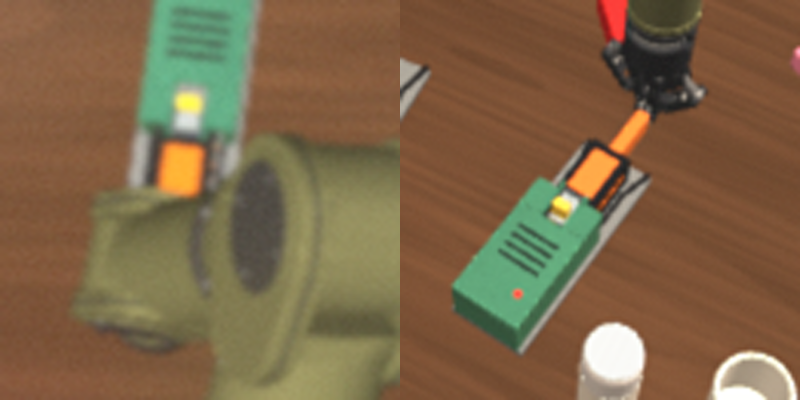

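Request:
move_arm(
  commands=[
    [1,[-0.015,0,0],0],
    [1,[-0.03,0,0],0],
    [1,[-0.045,0,0],0],
    [1,[-0.06,0,0],0],
    [1,[-0.08,0,0],0],
    [1,[-0.1,0,0],0],
    [1,[-0.1,0,0],0],
  ],
)

```text
time: 14.88
tool_pos: [0.4844, -0.0309, 0.0302]
ee_rot: [-0.002, 0.059, 0.998, -0.0]
force: [-6.6, -0.5, 4.1]
finger_gap: -0.0003
```

Run:
```python
from h import *
mv(.5655,-.0391,.03,83.04)
w,C=ch();save(w,'w6.png')
```

```text
mv [-3.261e-01  6.000e-03 -3.000e-04] turn 0.0009 yang 83.21 pos [ 0.4844 -0.0309  0.0302] F [-6.6 -0.5  4.1] gap -0.0003 t 14.88
tcp in charger -131.5 -0.9
```

Request:
move_arm(
  commands=[
    [1,[-0.02,0,0],0],
    [1,[-0.04,0,0],0],
    [1,[-0.06,0,0],0],
    [1,[-0.08,0,0],0],
    [1,[-0.1,0,0],0],
    [1,[-0.12,0.001,0],0],
    [1,[-0.14,0.001,0],0],
    [1,[-0.16,0.001,0],0],
    [1,[-0.18,0.001,0],0],
    [1,[-0.2,0.002,0],0],
    [1,[-0.2,0.002,0],0],
  ],
)

```text
time: 16.3
tool_pos: [0.5341, -0.0363, 0.0302]
ee_rot: [-0.002, 0.059, 0.998, -0.0]
force: [-6.6, 0.9, 3.5]
finger_gap: -0.0001
```

Run:
```python
from h import *
mv(.5655,-.0391,.03,83.04)
w,C=ch();save(w,'w6.png')
s=r.snapshot('scene')
b=s['color'][140:270,210:340];cv2.imwrite('pics/s6.png',cv2.cvtColor(cv2.resize(b,None,fx=3,fy=3,interpolation=cv2.INTER_CUBIC),cv2.COLOR_RGB2BGR))
A=np.hstack([cv2.resize(cv2.imread('pics/w6.png'),(400,300)),cv2.resize(cv2.imread('pics/s6.png'),(400,400))[:300]]);cv2.imwrite('pics/m6.png',A)
```

```text
mv [-0.1262  0.0038  0.0002] turn 0.001 yang 83.21 pos [ 0.5341 -0.0363  0.0302] F [-6.6  0.9  3.5] gap -0.0001 t 16.3
tcp in charger -81.5 -0.2
```

View pics/m6.png

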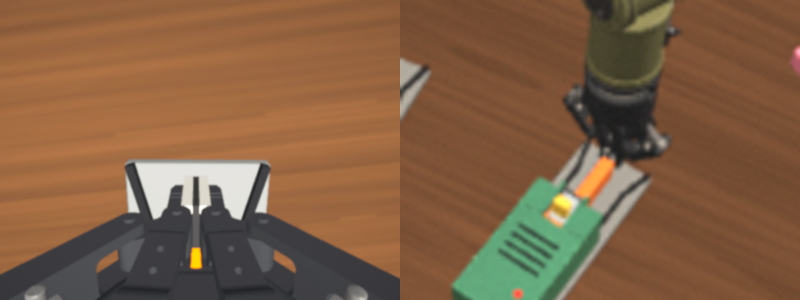

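Request:
move_arm(
  commands=[
    [1,[-0.02,0,0],0],
    [1,[-0.04,0,0],0],
    [1,[-0.06,0,0],0],
    [1,[-0.075,0,0],0],
    [1,[-0.09,0,0],0],
    [1,[-0.09,0,0],0],
  ],
)

```text
time: 17.15
tool_pos: [0.5563, -0.0389, 0.0301]
ee_rot: [-0.002, 0.059, 0.998, -0.0]
force: [-6.2, 1.1, 4.2]
finger_gap: 0.0002
```

Request:
move_arm(
  commands=[
    [1,[-0.01,0,0],0],
    [1,[-0.02,0,0],0],
    [1,[-0.03,0,0],0],
    [1,[-0.03,0,0],0],
  ],
)

```text
time: 17.65
tool_pos: [0.5625, -0.0396, 0.03]
ee_rot: [-0.003, 0.059, 0.998, -0.001]
force: [-8.3, 0.7, 5.1]
finger_gap: -0.0003
```

Run:
```python
from h import *
mv(.5655,-.0391,.03,83.04)
w,C=ch()
s=r.snapshot('top');W=cloud(s);O=np.array([.615,-.046]);a=np.radians(-6.96);u=np.array([np.cos(a),np.sin(a)])
```

```text
mv [-0.0117  0.0035 -0.0001] turn 0.0012 yang 83.25 pos [ 0.5625 -0.0396  0.03  ] F [-8.3  0.7  5.1] gap -0.0003 t 17.65
tcp in charger -52.9 -0.0
```

Request:
move_arm(
  commands=[
    [1,[-0.01,0,0],0],
    [1,[-0.02,0,0],0],
    [1,[-0.02,0,0],0],
  ],
)

```text
time: 18.12
tool_pos: [0.5654, -0.0399, 0.0298]
ee_rot: [-0.005, 0.059, 0.998, -0.001]
force: [-12.8, 1.3, 8.6]
finger_gap: -0.0005
```

```bash
cat > look.py <<'E'
import sys
from h import *
mv(.5655,-.0391,.03,83.04)
w,C=ch()
A=[]
s=r.snapshot('scene');A.append(cv2.resize(s['color'][170:240,230:300],(400,400),interpolation=cv2.INTER_CUBIC))
W=cloud(s)
c=s['color'].astype(int);m=(c[...,0]>180)&(c[...,1]>150)&(c[...,2]<110);m[:,300:]=0;m[:,:225]=0;m[260:]=0;m[:170]=0
d=W[m];print('yellow tab',m.sum(),'z med/max',np.nanmedian(d[:,2]),np.nanmax(d[:,2]) if m.any() else 0)
A.append(cv2.resize(w['color'],(400,400)));cv2.imwrite(sys.argv[1],cv2.cvtColor(np.hstack(A),cv2.COLOR_RGB2BGR))
E
python3 look.py pics/m7.png
```

```text
mv [-0.0001  0.0031 -0.0006] turn 0.0014 yang 83.29 pos [ 0.5654 -0.0399  0.0298] F [-12.8   1.3   8.6] gap -0.0005 t 18.12
tcp in charger -50.0 0.1
yellow tab 43 z med/max 0.07005302470726438 0.0837731866608662
```

Request:
move_arm(
  commands=[
    [1,[-0.01,0,0],0],
    [1,[-0.02,0,0],0],
    [1,[-0.02,0,0],0],
  ],
)

```text
time: 18.6
tool_pos: [0.5684, -0.0401, 0.0297]
ee_rot: [-0.007, 0.058, 0.998, -0.001]
force: [-17.2, 2.2, 11.0]
finger_gap: 0.0
```

```bash
python3 look.py pics/m8.png
```

```text
mv [ 0.0122  0.0026 -0.0011] turn 0.0016 yang 83.33 pos [ 0.5684 -0.0401  0.0297] F [-17.2   2.2  11. ] gap 0.0 t 18.6
tcp in charger -46.9 0.2
yellow tab 41 z med/max 0.07218010136078301 0.08690598275437567
```

View pics/m8.png

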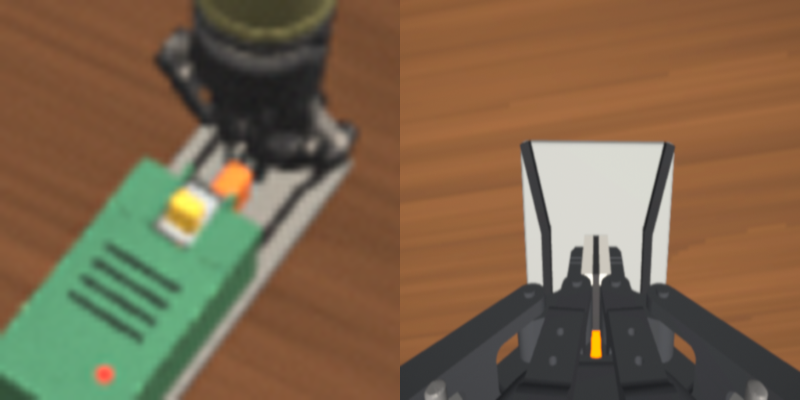

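Request:
move_arm(
  commands=[
    [1,[-0.008,0,0],0],
    [1,[-0.016,0,0],0],
    [1,[-0.016,0,0],0],
  ],
)

```text
time: 19.08
tool_pos: [0.5727, -0.0405, 0.0297]
ee_rot: [-0.007, 0.058, 0.998, -0.001]
force: [-15.8, 2.7, 10.2]
finger_gap: 0.0002
```

```bash
python3 look.py pics/m9.png
```

```text
mv [ 0.0293  0.0021 -0.001 ] turn 0.0016 yang 83.33 pos [ 0.5727 -0.0405  0.0297] F [-15.8   2.7  10.2] gap 0.0002 t 19.07
tcp in charger -42.6 0.4
yellow tab 33 z med/max 0.07117608987951529 0.07862790823409349
```

Request:
move_arm(
  commands=[
    [1,[0.03,0,0],0],
    [1,[0.08,0,0],0],
    [1,[0.2,0,0],0],
    [1,[0.4,0,0],0],
    [1,[0.45,0,-0.2],0],
    [1,[0.45,0,-0.5],0],
    [1,[0.45,0,-0.5],0],
    [1,[0.45,0,-0.5],0],
  ],
)

```text
time: 20.18
tool_pos: [0.4692, -0.0285, 0.1555]
ee_rot: [0.001, 0.06, 0.998, -0.0]
force: [-0.4, -0.7, 0.1]
finger_gap: 0.0001
```

```bash
python3 look.py pics/m10.png
python3 - <<'E'
from h import *
w,C=ch();c=w['color'].astype(int)
o=(c[...,0]>180)&(c[...,2]<100)&(C[...,2]>38)&(C[...,2]<50)&(abs(C[...,1])<20)&(C[...,0]<5)&(C[...,0]>-80)
p=C[o];print('tail',o.sum(),p.min(0).round(1),p.max(0).round(1))
o=(C[...,2]>62)&(C[...,2]<75)&(abs(C[...,1])<60);p=C[o]
print('hood',o.sum(),np.percentile(p,1,axis=0) if o.sum() else 0)
E
```

```text
mv [-0.3859  0.0042  0.5032] turn 0.0006 yang 83.14 pos [ 0.4692 -0.0285  0.1555] F [-0.4 -0.7  0.1] gap 0.0001 t 20.18
tcp in charger -146.8 -0.3
yellow tab 39 z med/max 0.06907087393802214 0.07880804828660581
tcp in charger -147.9 -0.6
tail 289 [-34.2  -5.1  41.5] [-8.4  5.1 45.9]
hood 0 0
```

View pics/m10.png

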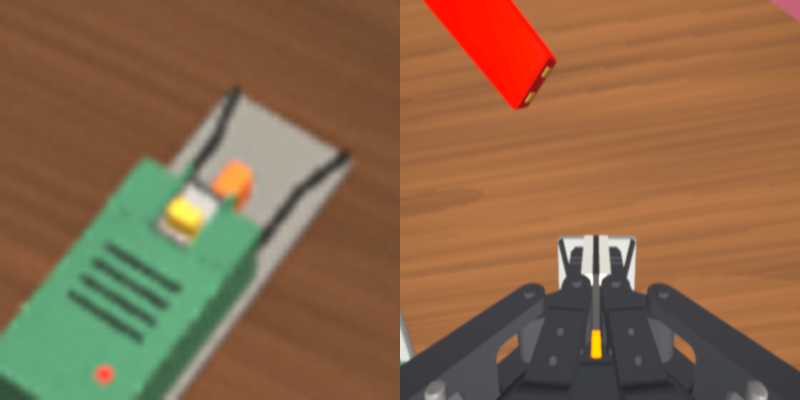

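Run:
```python
from h import *
s=r.snapshot('scene');save(s,'scene_end.png')
for n in('scene0','scene_end'):
    c=cv2.cvtColor(cv2.imread(f'pics/{n}.png'),cv2.COLOR_BGR2RGB).astype(int)
    m=(c[...,0]>180)&(c[...,1]>150)&(c[...,2]<110)
    for nm,(a,b,e,f) in dict(empty=(190,225,245,285),full=(155,185,180,212)).items():
        y,x=np.nonzero(m[a:b,e:f]);print(n,nm,len(x),x.mean()+e,y.mean()+a,'top',y.min()+a)
# tab height in top view, both chargers
t=r.snapshot('top');W=cloud(t);c=t['color'].astype(int);m=(c[...,0]>180)&(c[...,1]>150)&(c[...,2]<120)
for nm,y0 in(('empty',-.05),('full',-.32)):
    k=m&(abs(W[...,1]-y0)<.03)&(abs(W[...,0]-.64)<.05);print(nm,k.sum(),np.median(W[k],0).round(4),W[k][:,2].max().round(4))
# tail ends of both packs
o=(c[...,0]>190)&(c[...,1]>80)&(c[...,1]<150)&(c[...,2]<90)
for nm,y0 in(('empty',-.045),('full',-.32)):
    k=o&(abs(W[...,1]-y0)<.03)&(abs(W[...,0]-.6)<.05);p=W[k];print('tail',nm,k.sum(),p.min(0).round(3),p.max(0).round(3))
for n in('charger_catch','charger','pack'):print(n,[(round(d['p'],2),ray(t,d['location'],.048 if n=='charger_catch' else .01).round(3).tolist()) for d in r.pinpoint(t,n)[:4]])
i=[cv2.resize(cv2.imread(f'pics/{n}.png')[170:240,230:300],(400,400),interpolation=cv2.INTER_CUBIC) for n in('scene0','scene_end')];cv2.imwrite('pics/cmp.png',np.hstack(i))
```

```text
scene0 empty 20 261.3 207.25 top 205
scene0 full 34 193.64705882352942 170.1764705882353 top 165
scene_end empty 40 265.8 204.1 top 199
scene_end full 34 193.64705882352942 170.1764705882353 top 165
empty 44 [ 0.6336 -0.0444  0.0567] 0.0824
full 54 [ 0.6079 -0.3255  0.0467] 0.0837Traceback (most recent call last):
  File "<stdin>", line 15, in <module>
    return umr_minimum(a, axis, None, out, keepdims, initial, where)
ValueError: zero-size array to reduction operation minimum which has no identity
```

Run:
```python
from h import *
up=cv2.imread('pics/m8.png')[:,:400]
dn=[cv2.resize(cv2.imread(f'pics/{n}.png')[170:240,230:300],(400,400),interpolation=cv2.INTER_CUBIC) for n in('scene0','scene_end')]
f=cv2.resize(cv2.imread('pics/scene_end.png')[135:205,162:232],(400,400),interpolation=cv2.INTER_CUBIC)
for nm,im in zip(('start','raised?','now'),(dn[0],up,dn[1])):
    h=cv2.cvtColor(im,cv2.COLOR_BGR2HSV);m=(h[...,0]>=22)&(h[...,0]<=34)&(h[...,1]>140)&(h[...,2]>110)
    m=cv2.morphologyEx(m.astype(np.uint8),cv2.MORPH_OPEN,np.ones((5,5)));m[:,260:]=0
    y,x=np.nonzero(m);print(nm,len(x),x.mean().round(1),y.mean().round(1),'top',y.min(),'bottom',y.max())
cv2.imwrite('pics/cmp.png',np.vstack([np.hstack([dn[0],up]),np.hstack([dn[1],f])])[:, :][::1])
cv2.imwrite('pics/cmp.png',cv2.resize(cv2.imread('pics/cmp.png'),(600,600)))
```

```text
start 502 182.5 213.0 top 199 bottom 225
raised? 459 185.4 205.2 top 192 bottom 217
now 500 182.5 213.1 top 199 bottom 225
```

View pics/cmp.png

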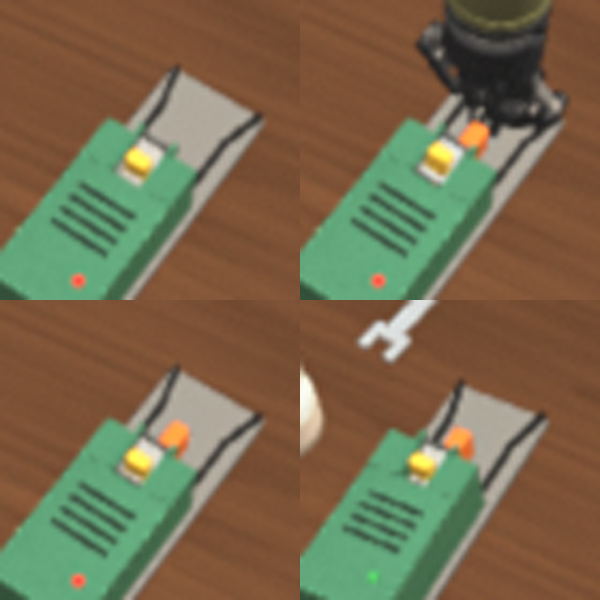

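The tab is back exactly at its starting position (213.1 against 213.0; it was at 205.2 while raised). The tail sticks out the same way as on the full charger, so I'm handing in.

```bash
python3 -c "
from plant import r
print(r.hand_in())"
```

```text
the job is handed in; nothing more can be done
None
```

The pack is in the empty charger with the latch down, and I handed the job in after about 20 s of the 61 s. I gripped it by the nose, drew it out from under the shelf, turned it and put it down on the charger's apron. After letting go, I pushed it in by its tail with closed fingers.

- **Force:** the highest push reading was about 17 N along the channel. On the last push the force dropped, which fits the latch falling in.
- **Latch:** the yellow tab sits exactly where it was at the start (row 213.1 against 213.0 in the enlarged crop). It had risen to 205.2 while the pack's block was under it.
- **Tail:** it sticks out of the mouth much like the one on the full charger. The full charger's tab area did not change in the scene camera.
- **Arm:** it was backed off and clear, with the wrist force near zero.

**Disagreement:** my estimate from the tail end puts the pack's origin about 82 mm inside the mouth, where about 77 mm is expected. I put this down to an error of a few mm in where I located the mouth. Both values are within the 71 to 88 mm allowed.

**Not checked:**
- I did not measure the pack's tilt or turn inside the hood.
- I did not re-measure the tape, mug, spray can, jar, wrench or screwdriver at the end.
- The last script stopped on an error before its tail comparison and network check of the charger and pack.

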